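# Switch the bench off and point out the charged capacitor

### The arm

A 7-joint arm with a two-finger parallel gripper is mounted at the origin on the work surface. World frame = base frame: x ahead of the robot, y to its left, z up, the work surface at z = 0. Lengths are in m, angles in rad, forces in N, time in s.
With the tool pointing down it reaches from about 0.425 to 0.925 m from the base axis. Payload 6.8 kg.
Tool frame: the origin (TCP) lies at the very end of the fingers, on their centre line; the grasp point (between the pads) lies r.grip_depth behind it (r.grip_depth is the distance from the TCP to the grasp point, in m); z points along the fingers, x is the direction in which the jaws open and shut, and the axes are right-handed (so a half turn about z gives the same grasp; the last joint's range is limited). The gripper opens to 85 mm and grips with 20 to 120 N. Pads are 22 mm wide; open, the fingers measure 114 mm over their backs; the gripper's body (76 mm by 85 mm) begins 54 mm behind the grasp point. The pads swing forward as they close: fully open they stand 13 mm farther back than shut.
Start: joints at [1.217, 0.477, 0.022, 1.555, -0.011, 1.109, -0.083], TCP at [0.164, -0.655, 0.194] pointing down, gripper open.
Joint ranges: [-2.96, 2.96], [-0.34, 2.1], [-1.41, 1.46], [0.24, 2.44], [-1.37, 4.51], [0.17, 1.92], [-2.96, 2.96]. Speed limits (rad/s): [2.39, 2.39, 3.14, 3.14, 3.14, 3.14, 3.14].

### API

Orientations are given as a rotation vector (axis times angle).
In Python, from bench import readout, grab_frame, workorder, r gives the robot as it stands.
- The arm moves only by the shell command python3 -m handwheel 'ROWS' [FORCE]. ROWS is text: rows parted by semicolons, each of 7 numbers parted by spaces: the shift along the tool's x, y, z in mm, then the turn, a rotation vector about the tool's x, y, z in degrees, then the finger opening in mm, from 0 to 85.4. A call has 1 to 12 rows; each row is the pose to reach, as a shift and turn from the pose commanded when the call began, along the tool's axes at that moment; what a row does not reach only later rows make up. A row lasts 1/8 s, in which the tool goes at most 62.5 mm and 10.7 degrees, less where a joint would pass 70% of its speed; a pose out of reach is approached as far as the arm can. A call with a gripper value outside its range is refused whole. The fingers move at their own pace and stop on an object; FORCE is the grip in N (left out, the last holds). Time passes only in rows, so rows that repeat a pose let the fingers close. It gives the time, the measured TCP pose, the force and the opening at its end, in the units of the state.
- readout.get_obs(): the state, without advancing time (a new reading comes with each control period).
- grab_frame(name): name is "scene" or "top"; returns a dict with "pixels" (384x512x3 uint8, red, green, blue), "fx", "fy", "cx", "cy" (pixels), "rvec" (rotation vector, rad) and "tvec" (3), from world to camera coordinates, as OpenCV has them. Camera axes: x right, y down, z forward; pixel columns grow to the right and rows downward; lengths in m; the calibration is good to about 2 mm. A picture is of the moment at which its call begins. There is no depth.
- workorder.hand_in(): hands the job in, once; it reports no verdict.
The state is a dict: "clock": time; "joints": joint angles; "qvel": joint speeds; "tau": joint torques, N m; "tcp_pos": TCP position; "orientation": TCP orientation; "contact_force": force on the tool from outside, world axes, zero at the start; "moment": the same for the moment, N m; "grip_width": finger opening in m.
Only numpy, scipy, OpenCV 4.12 (cv2) and the standard library are available. Lean on these libraries where they do the work, as an engineer would, in place of code of your own. Each camera call takes 0.05 s, during which the arm holds its last target.

### The job

Make the power board safe to work on: push the toggle on the grey isolator box all the way over, away from the robot, to switch the bench off. Then show the trainee which part may still hold a charge: point at the largest capacitor on the board from above, fingertips over the middle of its top and within about 3 cm of it, for at least three seconds, and finish still pointing at it. Touch neither the board nor anything on it, and leave the other things on the bench where they are.

Things in the scene. Friction and masses are not known exactly. Their poses are not given: they have to be found in the camera images.
- isolator: Grey box fixed to the bench, 170 (x) by 120 (y) by 50 mm high; origin at the centre of its underside. Its +x points away from the robot (yaw up to 0.35 rad): push the toggle that way. On the middle of its top is a black block, 70 (x) by 50 (y) mm, top 75 mm above the bench, with a hub up to 85 mm; the toggle turns in it about the box's y, 72 mm above the bench.
- toggle (a joint): Angle of the steel toggle, rad: 0 = leaning fully towards the robot (on, 0.5 rad from upright), 1.0 = leaning fully away from it (off, 0.5 rad the other way), 0.5 = upright. Starts at 0 to 0.25. It has stops at both ends, needs about 1 to 2 N at the ball, and stays where it is left.
- toggle_tip (a point): Centre of the steel ball, 26 mm in diameter, on the end of the toggle's 10 mm rod; 60 mm from the pivot, about 125 mm above the bench at either end of the swing and 132 mm when upright. Over the full swing it goes 58 mm along the box's x.
- board: Green power board 190 (x) by 230 (y) mm on a cardboard mat 210 by 250 mm, fixed to the bench; origin at the middle of the mat's underside; the board's upper face is 12 mm above the bench. It carries three upright black capacitors with flat aluminium tops, a finned heat sink (32 by 50 mm, top 34 mm above the bench) near its +x, -y corner, and low small parts.
- cap_large_top (a point): Centre of the flat top of the largest capacitor, both the widest and the tallest of the three: 35 mm in diameter, 50 mm tall, its top 62 mm above the bench. This is the one to point at. Fixed to the board.
- cap_medium_top (a point): Centre of the top of the middle-sized capacitor: 25 mm in diameter, 34 mm tall, top 46 mm above the bench. Fixed to the board. The three capacitors stand at least 75 mm apart, centre to centre, and change places.
- cap_small_top (a point): Centre of the top of the smallest capacitor: 18 mm in diameter, 22 mm tall, top 34 mm above the bench. Fixed to the board.
- tin: Loose aluminium tin with brass wool, 48 mm in diameter, 32 mm high, between the isolator and the board; origin at the centre of its underside. Leave alone.
- rest: Loose black round cup for a hot iron, up to 76 mm in diameter, 70 mm high, beyond the board; origin at the centre of its underside. Leave alone.
- pliers: Loose pliers with red handles lying flat, 150 mm long and 16 mm high, beyond the isolator; origin on the bench near the joint of the pliers, nose along +x. Leave alone.
- marker: Loose marker pen lying flat, 125 mm long along its x, 15 mm thick, to the left of the board; origin at the middle of its underside. Leave alone.
Things that resemble listed ones, but are neither listed nor needed, are in the scene too. Several things have the shape of the isolator; the one meant has the colours described above.

How it is judged:
By the outcome, as a careful person would: the job done as asked, in the order asked, and still so for the second after the job is handed in, with the robot touching nothing.
It also fails if it takes over 45 s, if anything falls off the work surface, if the arm or the gripper's body presses on something with over 40 N, if the wrist force passes 120 N, or if a joint passes its speed limit or range.

## Working session

There is one attempt and no reset: what is moved stays moved. The work goes in short steps, Python scripts to look and compute and a shell command to move; the robot and the scene stay as the last step left them, time stands still between calls to the robot, and variables do not carry over. Pictures are saved under pics/ and viewed, and the job is handed in when it is done.

```bash
mkdir -p pics; ls; python3 - <<'E'
from bench import readout, grab_frame, r
import cv2, numpy as np
print(readout.get_obs(), r.grip_depth)
for n in ("scene","top"):
    f=grab_frame(n); np.savez(f"f_{n}.npz",**f); cv2.imwrite(f"pics/{n}0.png",f["pixels"][:,:,::-1])
    print({k:v for k,v in f.items() if k!="pixels"})
E
```

```text
pics
{'clock': 0.0, 'joints': array([ 1.21688394,  0.4778205 ,  0.02235336,  1.55646784, -0.01148915,
        1.10929468, -0.0831329 ]), 'qvel': array([ 6.71960287e-04,  9.09815547e-06, -7.86184222e-04, -1.41640424e-03,
       -2.44177555e-04,  6.06508279e-04, -1.35872168e-03]), 'tau': array([ 7.30100764e-04, -5.96436274e+01,  1.60831690e+00, -2.81185913e+01,
        1.24618207e-02,  9.42971790e-03, -5.51646302e-07]), 'tcp_pos': array([ 0.16406245, -0.65406872,  0.19340545]), 'orientation': array([-2.47620405e+00,  1.93173805e+00,  2.44734081e-03]), 'contact_force': array([ 0.1022339 ,  0.29785714, -0.39711236]), 'moment': array([-0.01950057, -0.04505535, -0.00243972]), 'grip_width': 0.08539747839820451} 0.0187
{'fx': 357.0479892381475, 'fy': 357.0479892381475, 'cx': 254.14201503152984, 'cy': 188.76168751811457, 'rvec': array([ 1.17497776,  2.20688753, -1.05359825]), 'tvec': array([ 0.25809121, -0.22253034,  1.32150054])}
{'fx': 455.60462929648963, 'fy': 455.60462929648963, 'cx': 263.8764059074011, 'cy': 193.57902546147818, 'rvec': array([ 2.12167075, -2.15800948,  0.15015731]), 'tvec': array([0.06649405, 0.55351592, 1.40863595])}
```

View pics/scene0.png

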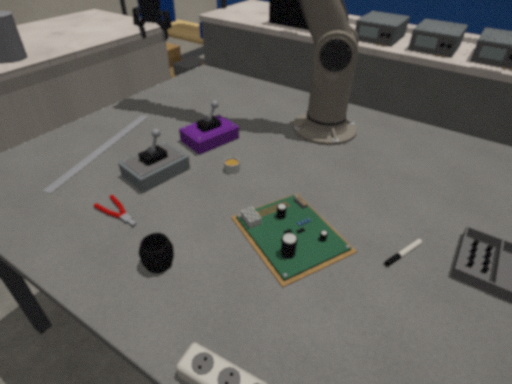

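View pics/top0.png

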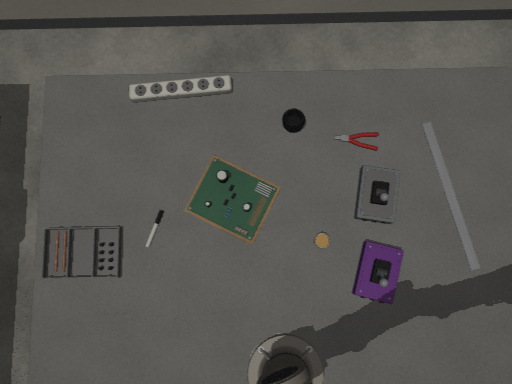

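The scene view shows the grey isolator at (155,167) and its purple look-alike at (209,133). The top view has them at (378,194) and (379,271). The capacitors are in the top view at (222,176), (247,207) and (208,204), and the first looks largest. I'll check with close crops.

```bash
cat > h.py <<'E'
import numpy as np, cv2
from scipy.spatial.transform import Rotation as R
def load(n): return dict(np.load(n))
def P(f,p):
    K=np.array([[f["fx"],0,f["cx"]],[0,f["fy"],f["cy"]],[0,0,1.]])
    return cv2.projectPoints(np.atleast_2d(np.array(p,float)),f["rvec"],f["tvec"],K,None)[0][:,0]
def ray(f,uv):
    M=R.from_rotvec(f["rvec"]).as_matrix(); o=-M.T@f["tvec"]
    return o,M.T@np.array([(uv[0]-f["cx"])/f["fx"],(uv[1]-f["cy"])/f["fy"],1.])
def plane(f,uv,z):
    o,d=ray(f,uv); return o+d*(z-o[2])/d[2]
def two(fa,a,fb,b):
    A=[];B=[]
    oa,da=ray(fa,a);ob,db=ray(fb,b)
    s,*_=np.linalg.lstsq(np.c_[da,-db],ob-oa,rcond=None)
    p,q=oa+s[0]*da,ob+s[1]*db
    return (p+q)/2,np.linalg.norm(p-q)
E
python3 - <<'E'
from h import *
t=load("f_top.npz")["pixels"][:,:,::-1]; s=load("f_scene.npz")["pixels"][:,:,::-1]
def c(i,x,y,w,h,k=5): return cv2.resize(i[y:y+h,x:x+w],(w*k,h*k),interpolation=cv2.INTER_CUBIC)
a=np.hstack([c(t,350,160,56,66,6),c(t,180,150,56*1,66,6)])
cv2.imwrite("pics/c1.png",np.hstack([c(t,345,155,65,75),c(s,115,120,80,75)]))
cv2.imwrite("pics/c2.png",np.hstack([c(t,180,150,105,95,4),c(s,228,190,90,95,4)]))
print(P(load("f_top.npz"),[0.164,-.655,.19]))
E
```

```text
[[527.21557203 322.78107614]]
```

View pics/c1.png

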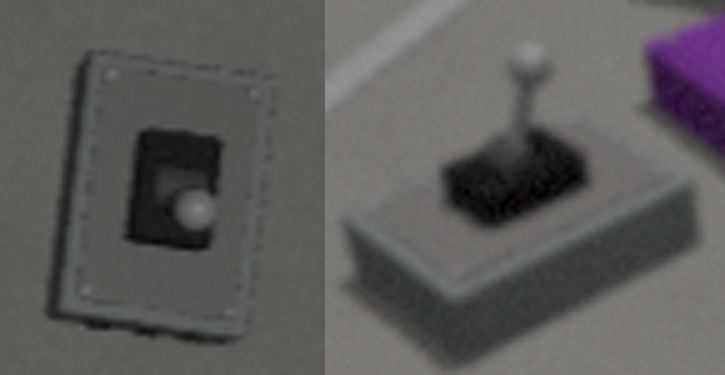

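View pics/c2.png

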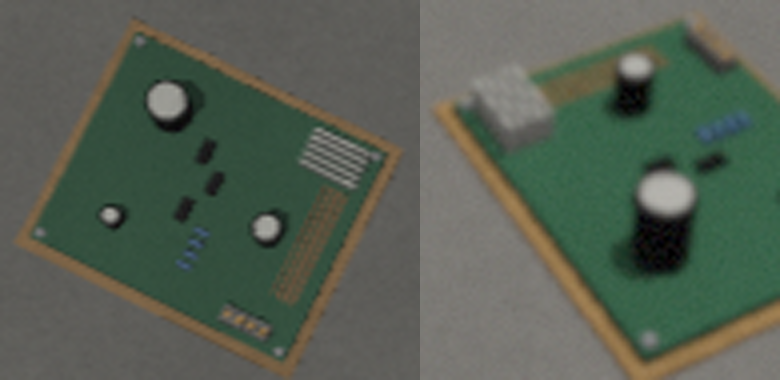

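Confirmed: the grey box has a black block and a steel ball, with the ball at about top (384,197) and scene (156,132). The largest capacitor is at top (221,175) and scene (289,238). Next I'll measure both.

```bash
python3 - <<'E'
from h import *
T=load("f_top.npz"); S=load("f_scene.npz")
def cen(f,u,v,rad,th):
    g=cv2.cvtColor(f["pixels"],cv2.COLOR_RGB2GRAY).astype(float)
    m=np.zeros(g.shape,np.uint8);cv2.circle(m,(u,v),rad,1,-1)
    m=((g>th)&(m>0)).astype(np.uint8)
    n,l,st,c=cv2.connectedComponentsWithStats(m); i=1+np.argmax(st[1:,4]); print("area",st[i]); return c[i]
for nm,(a,b,r1,ta),(c,d,r2,tb),z in [("ball",(384,197,6,115),(156,132,5,115),.125),("large",(221,175,8,115),(289,238,9,120),.062),("med",(247,207,7,115),(281,206,5,120),.046),("small",(208,204,6,115),(323,233,5,115),.034)]:
    p=cen(T,a,b,r1,ta);q=cen(S,c,d,r2,tb)
    print(nm,p.round(1),q.round(1),two(T,p,S,q),plane(T,p,z).round(4),plane(S,q,z).round(4))
# box corners top, z=.05
cs=np.array([(90,55),(270,78),(242,335),(68,312)])/5+np.array([345,155])-.4
B=np.array([plane(T,c,.05) for c in cs]);print(B.round(3),B.mean(0))
e=(B[0]+B[1]-B[2]-B[3])/2;print("x axis",np.linalg.norm(e),np.arctan2(e[1],e[0]))
e=(B[0]-B[1]+B[3]-B[2])/2;print("y axis",np.linalg.norm(e),np.arctan2(-e[0],e[1]))
for n,u in [("tin",(322,240)),("rest",(293,120)),("pliers",(357,140)),("purple ball",(383,282))]: print(n,plane(T,u,.125 if 'ball' in n else .03))
E
```

```text
area [384 196   2   2   3]
area [152 127  10   6  39]
ball [384.3 196.3] [156.1 129.8] (array([ 0.52537004, -0.29967512,  0.13794879]), np.float64(0.0004999295698559602)) [ 0.5273 -0.3032  0.125 ] [ 0.5099 -0.3179  0.125 ]
area [217 171   9   8  60]
area [283 233  13  10 104]
large [221.  174.5] [289.2 237.7] (array([0.61487788, 0.19047119, 0.0638896 ]), np.float64(0.0017285115362710602)) [0.6149 0.1914 0.062 ] [0.6136 0.1889 0.062 ]
area [244 204   5   6  24]
area [278 203   8   6  33]
med [246.  206.3] [281.4 205.7] (array([0.51436677, 0.11340323, 0.0481505 ]), np.float64(0.00159598958187383)) [0.5143 0.1142 0.046 ] [0.5125 0.1116 0.046 ]
area [206 202   3   3   9]
area [321 230   6   5  21]
small [207. 203.] [323.8 232.1] (array([0.52831027, 0.23844894, 0.03683939]), np.float64(0.000991121298060881)) [0.5285 0.2393 0.034 ] [0.5257 0.2371 0.034 ]
[[ 0.638 -0.259  0.05 ]
 [ 0.621 -0.372  0.05 ]
 [ 0.458 -0.345  0.05 ]
 [ 0.474 -0.237  0.05 ]] [ 0.54753807 -0.30351754  0.05      ]
x axis 0.16547889458538845 -0.1485022106608333
y axis 0.11192636330571731 -0.14934523856962176
tin [ 0.40490334 -0.12387325  0.03      ]
rest [ 0.79909426 -0.04249473  0.03      ]
pliers [ 0.72750143 -0.24920668  0.03      ]
purple ball [ 0.27613703 -0.28544242  0.125     ]
```

```bash
cat > rel.py <<'E'
from h import *
from bench import readout
def rel(targets):
    o=readout.get_obs(); M=R.from_rotvec(o["orientation"]).as_matrix()
    print("t",o["clock"],"pos",o["tcp_pos"].round(4),"F",o["contact_force"].round(2),"w",o["grip_width"])
    print("axes x,y,z",M.T.round(3).tolist())
    for t in targets: print(t,((np.array(t)-o["tcp_pos"])@M*1000).round(1))
E
python3 - <<'E'
from rel import *
c=np.array([.5475,-.3035]);d=np.array([.989,-.148])
g=[[*(c+d*k),z] for k,z in [(-.085,.195),(-.085,.115),(-.05,.115),(.005,.115)]]
rel(g)
M=R.from_rotvec(readout.get_obs()["orientation"]).as_matrix()
print(np.degrees([np.arctan2(M[1,i],M[0,i]) for i in (0,1)]),np.degrees(-.149))
E
```

```text
t 0.1 pos [ 0.1641 -0.6541  0.1935] F [ 1.14 -0.15 -0.1 ] w 0.08522301048587265
axes x,y,z [[0.243, -0.97, -0.002], [-0.97, -0.243, 0.0], [-0.001, 0.002, -1.0]]
[np.float64(0.463435), np.float64(-0.29092), 0.195] [-279.4 -378.7   -1.1]
[np.float64(0.463435), np.float64(-0.29092), 0.115] [-279.3 -378.7   78.9]
[np.float64(0.49805), np.float64(-0.2961), 0.115] [-265.9 -411.    78.9]
[np.float64(0.552445), np.float64(-0.30424), 0.115] [-244.7 -461.8   78.9]
[ -75.91376194 -165.91375092] -8.537071147449266
```

```bash
python3 -m handwheel '-15 -20 -5 0 0 1 0; -45 -60 -5 0 0 4 0; -80 -110 -5 0 0 7 0; -115 -160 -5 0 0 10 0; -150 -205 -5 0 0 13 0; -185 -250 -5 0 0 16 0; -215 -295 -5 0 0 18 0; -245 -335 -5 0 0 20 0; -265 -362 -5 0 0 22 0; -276 -375 -5 0 0 22.6 0; -279 -379 -5 0 0 22.6 0; -279 -379 -5 0 0 22.6 0' 30
python3 - <<'E'
from rel import *
c=np.array([.5475,-.3035]);d=np.array([.989,-.148])
rel([[*(c+d*k),z] for k,z in [(-.085,.115),(-.05,.115),(-.0,.115),(.005,.115)]])
from bench import grab_frame
for n in ("scene","top"):
    f=grab_frame(n); cv2.imwrite(f"pics/{n}1.png",f["pixels"][:,:,::-1]); np.savez(f"f1_{n}.npz",**f)
E
```

```text
clock: 1.6
tcp_pos: [0.4635, -0.2923, 0.1992]
orientation: [2.05, -2.38, -0.001]
contact_force: [-0.5, -0.9, 0.3]
grip_width: 0.0001
t 1.6 pos [ 0.4635 -0.2923  0.1992] F [-0.47 -0.95  0.31] w 5.2890454077475656e-05
axes x,y,z [[-0.148, -0.989, 0.0], [-0.989, 0.148, 0.001], [-0.001, -0.0, -1.0]]
[np.float64(0.463435), np.float64(-0.29092), 0.115] [-1.3  0.2 84.2]
[np.float64(0.49805), np.float64(-0.2961), 0.115] [ -1.3 -34.8  84.2]
[np.float64(0.5475), np.float64(-0.3035), 0.115] [ -1.4 -84.8  84.1]
[np.float64(0.552445), np.float64(-0.30424), 0.115] [ -1.4 -89.8  84.1]
```

View pics/scene1.png

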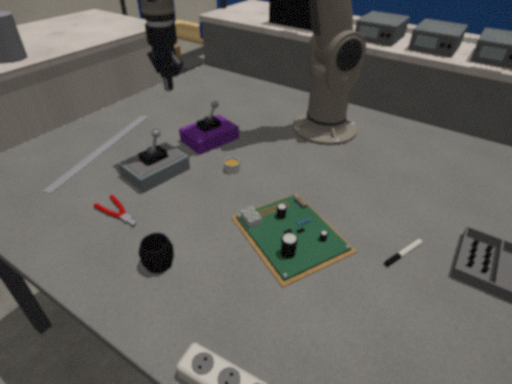

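View pics/top1.png

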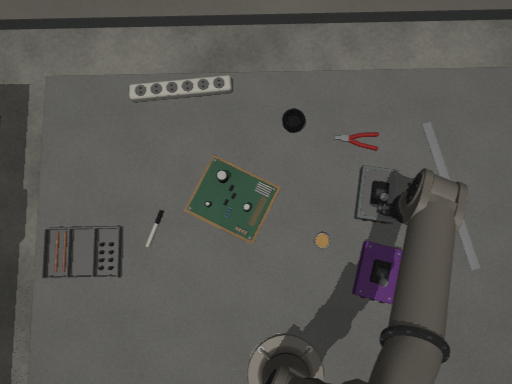

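```bash
python3 - <<'E'
from h import *
for n in ("scene","top"):
    f=load(f"f1_{n}.npz"); print(n,P(f,[[.4635,-.2923,.1992],[.4635,-.2923,.35],[.526,-.303,.126],[.164,-.655,.19]]).round(0).tolist())
s=load("f1_scene.npz")["pixels"][:,:,::-1]
cv2.imwrite("pics/c3.png",cv2.resize(s[0:200,100:260],(640,800)[:2] if 0 else (480,600),interpolation=cv2.INTER_CUBIC))
E
```

```text
scene [[171.0, 103.0], [163.0, 48.0], [156.0, 133.0], [156.0, 54.0]]
top [[388.0, 215.0], [404.0, 209.0], [384.0, 197.0], [527.0, 323.0]]
```

View pics/c3.png

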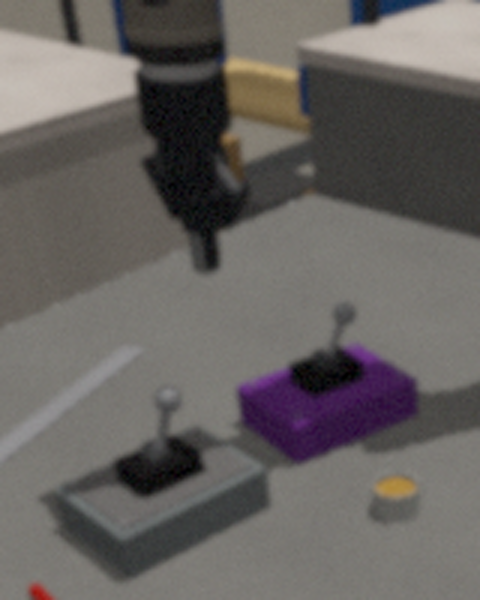

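The tip appears at scene (168,89), but the stated TCP projects to (171,103). I'll look again before descending.

```bash
python3 - <<'E'
from rel import *
from bench import grab_frame
rel([])
print(readout.get_obs()["joints"],readout.get_obs()["qvel"].round(4))
fs=[]
for n in ("scene","top"):
    f=grab_frame(n); np.savez(f"f2_{n}.npz",**f); fs.append(f); print(f["rvec"],f["tvec"])
rel([])
s,t=[f["pixels"][:,:,::-1] for f in fs]
cv2.imwrite("pics/c4.png",np.hstack([cv2.resize(s[40:140,110:210],(400,400),interpolation=cv2.INTER_CUBIC),cv2.resize(t[160:240,350:430],(400,400),interpolation=cv2.INTER_CUBIC)]))
E
```

```text
t 1.7 pos [ 0.4632 -0.293   0.1993] F [-0.05 -0.05 -0.26] w 4.163791409554757e-05
axes x,y,z [[-0.15, -0.989, 0.0], [-0.989, 0.15, 0.0], [-0.001, -0.0, -1.0]]
[ 0.54091543  0.26874749 -0.10938608  1.84970637  0.03444529  1.02527856
 -1.30352148] [ 0.003   0.001  -0.0012 -0.0009 -0.0019 -0.0006 -0.0031]
[ 1.17497776  2.20688753 -1.05359825] [ 0.25809121 -0.22253034  1.32150054]
[ 2.12167075 -2.15800948  0.15015731] [0.06649405 0.55351592 1.40863595]
t 1.8 pos [ 0.4633 -0.2929  0.1994] F [ 0.99  0.17 -0.38] w 8.407985328784748e-05
axes x,y,z [[-0.15, -0.989, 0.0], [-0.989, 0.15, 0.0], [-0.0, -0.0, -1.0]]
```

View pics/c4.png

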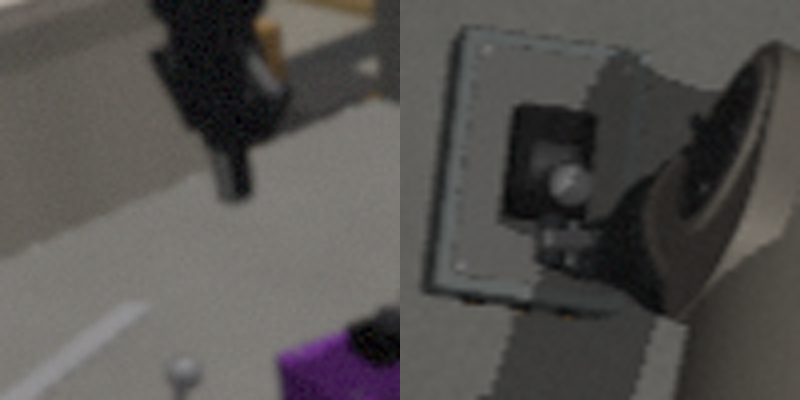

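```bash
python3 -m handwheel '0 0 10 0 0 0 0; 0 0 25 0 0 0 0; 0 0 35 0 0 0 0; 0 0 40 0 0 0 0; 0 0 40 0 0 0 0; 0 0 40 0 0 0 0'; python3 - <<'E'
from rel import *
from bench import grab_frame
rel([])
o=readout.get_obs()
fs=[]
for n in ("scene","top"):
    f=grab_frame(n); np.savez(f"f3_{n}.npz",**f); fs.append(f)
    print(n,P(f,[[0,0,0],o["tcp_pos"],o["tcp_pos"]+[0,0,.036],[.5475,-.3035,0]]).round(1).tolist())
s,t=[f["pixels"][:,:,::-1] for f in fs]
cv2.imwrite("pics/c5.png",np.hstack([cv2.resize(s[60:160,110:210],(400,400),interpolation=cv2.INTER_CUBIC),cv2.resize(t[160:240,350:430],(400,400),interpolation=cv2.INTER_CUBIC)]))
E
```

```text
clock: 2.55
tcp_pos: [0.4643, -0.292, 0.1597]
orientation: [-2.05, 2.38, -0.001]
contact_force: [0.5, -0.5, -0.0]
grip_width: 0.0001
t 2.55 pos [ 0.4643 -0.292   0.1597] F [ 0.5  -0.48 -0.01] w 6.529960415903569e-05
axes x,y,z [[-0.148, -0.989, 0.0], [-0.989, 0.148, -0.001], [0.001, -0.0, -1.0]]
scene [[323.9, 128.6], [172.1, 115.4], [170.5, 103.9], [156.8, 172.4]]
top [[285.4, 372.6], [384.7, 216.3], [387.9, 215.0], [374.5, 195.7]]
```

View pics/c5.png

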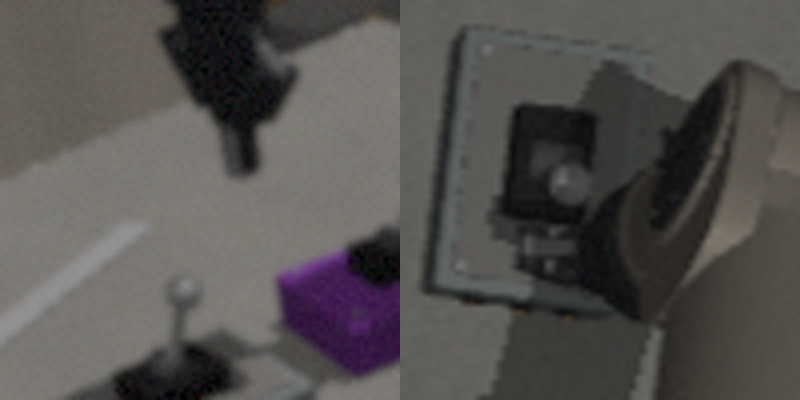

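```bash
python3 - <<'E'
from h import *
S=load("f3_scene.npz");T=load("f3_top.npz");tcp=np.array([.4643,-.292,.1597])
for z in (.12,.16,.18,.196,.22,.24): 
    p=plane(S,(170.7,103.7),z); print(p.round(3),(p-tcp).round(3),P(T,p).round(0))
t=T["pixels"][:,:,::-1]
cv2.imwrite("pics/c6.png",cv2.resize(np.clip(t[185:235,350:415].astype(float)*2,0,255).astype(np.uint8),(780,600),interpolation=cv2.INTER_CUBIC))
E
```

```text
[ 0.35  -0.414  0.12 ] [-0.114 -0.122 -0.04 ] [[425. 255.]]
[ 0.41 -0.35  0.16] [-0.054 -0.058  0.   ] [[406. 235.]]
[ 0.44  -0.318  0.18 ] [-0.025 -0.026  0.02 ] [[396. 224.]]
[ 0.463 -0.292  0.196] [-0.001 -0.     0.036] [[388. 215.]]
[ 0.499 -0.254  0.22 ] [0.035 0.038 0.06 ] [[376. 202.]]
[ 0.529 -0.222  0.24 ] [0.064 0.07  0.08 ] [[365. 190.]]
```

View pics/c6.png

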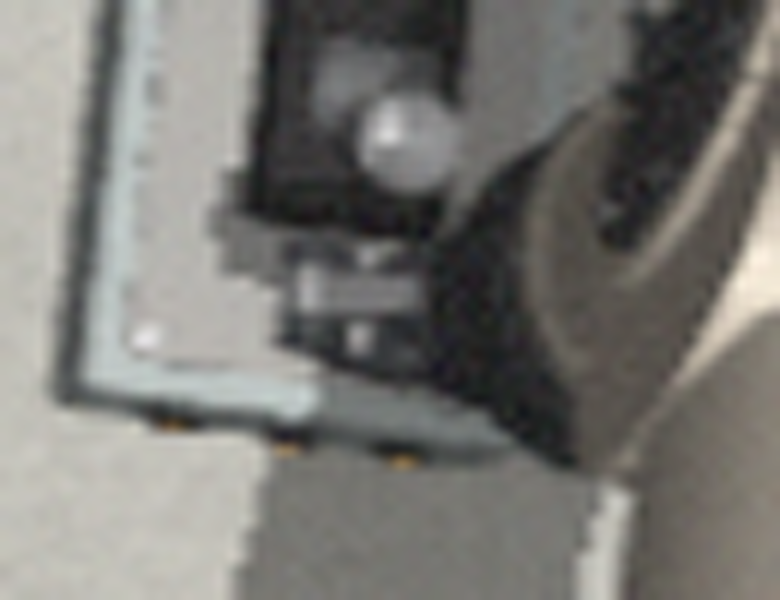

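The scene ray through the visible tip matches the reported xy to about 1 mm only if the real tip is about 36 mm above the reported TCP. I'll test this safely: push at reported z=0.115. If the reading is right, the ball moves. If not, the tip passes just above it.

```bash
python3 -m handwheel '0 0 10 0 0 0 0; 0 0 25 0 0 0 0; 0 0 38 0 0 0 0; 0 0 45 0 0 0 0; 0 0 45 0 0 0 0; 0 -15 45 0 0 0 0; 0 -30 45 0 0 0 0; 0 -40 45 0 0 0 0; 0 -50 45 0 0 0 0; 0 -55 45 0 0 0 0; 0 -60 45 0 0 0 0; 0 -60 45 0 0 0 0'; python3 - <<'E'
from rel import *
from bench import grab_frame
rel([])
o=readout.get_obs()
fs=[]
for n in ("scene","top"):
    f=grab_frame(n); np.savez(f"f4_{n}.npz",**f); fs.append(f)
    print(n,P(f,[o["tcp_pos"],o["tcp_pos"]+[0,0,.036]]).round(1).tolist())
s,t=[f["pixels"][:,:,::-1] for f in fs]
cv2.imwrite("pics/c7.png",np.hstack([cv2.resize(s[90:190,110:210],(400,400),interpolation=cv2.INTER_CUBIC),cv2.resize(t[160:240,350:430],(400,400),interpolation=cv2.INTER_CUBIC)]))
E
```

```text
clock: 4.15
tcp_pos: [0.5235, -0.3008, 0.1144]
orientation: [-2.05, 2.38, 0.0]
contact_force: [-0.0, -0.0, 0.5]
grip_width: 0.0001
t 4.15 pos [ 0.5235 -0.3008  0.1144] F [-0.04 -0.    0.45] w 5.6399216631890635e-05
axes x,y,z [[-0.148, -0.989, -0.0], [-0.989, 0.148, -0.0], [0.0, 0.0, -1.0]]
scene [[157.5, 136.6], [155.6, 125.5]]
top [[382.7, 198.1], [385.7, 196.4]]
```

View pics/c7.png

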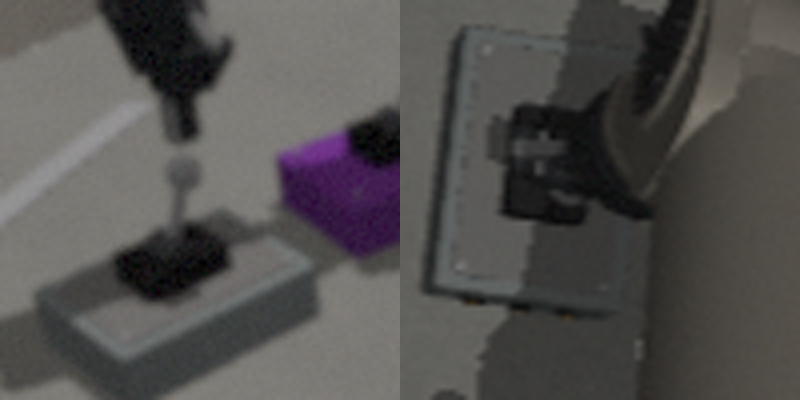

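Confirmed: there was no force, the ball stayed put, and the tip (scene 155,124) sits about 13 mm above the ball. So the real fingertips are about 37 mm short of the reported TCP. I'll back off, lower by 38 mm more (real tip ≈ 0.113) and push.

```bash
python3 -m handwheel '0 15 0 0 0 0 0; 0 35 0 0 0 0 0; 0 40 0 0 0 0 0; 0 40 10 0 0 0 0; 0 40 25 0 0 0 0; 0 40 35 0 0 0 0; 0 40 38 0 0 0 0; 0 40 38 0 0 0 0'; python3 -m handwheel '0 -10 0 0 0 0 0; 0 -20 0 0 0 0 0; 0 -28 0 0 0 0 0; 0 -34 0 0 0 0 0; 0 -40 0 0 0 0 0; 0 -46 0 0 0 0 0; 0 -50 0 0 0 0 0; 0 -54 0 0 0 0 0; 0 -58 0 0 0 0 0; 0 -60 0 0 0 0 0; 0 -62 0 0 0 0 0'; python3 - <<'E'
from rel import *
from bench import grab_frame
rel([[.5475,-.3035,.077],[.5475+.005*.989,-.3035-.005*.148,.077]])
fs=[]
for n in ("scene","top"):
    f=grab_frame(n); np.savez(f"f5_{n}.npz",**f); fs.append(f)
s,t=[f["pixels"][:,:,::-1] for f in fs]
cv2.imwrite("pics/c8.png",np.hstack([cv2.resize(s[90:190,110:210],(400,400),interpolation=cv2.INTER_CUBIC),cv2.resize(t[160:240,350:430],(400,400),interpolation=cv2.INTER_CUBIC)]))
E
```

```text
clock: 5.25
tcp_pos: [0.4838, -0.2948, 0.076]
orientation: [2.05, -2.38, -0.001]
contact_force: [-0.2, 0.1, -0.9]
grip_width: -0.0002
clock: 6.62
tcp_pos: [0.5449, -0.3041, 0.0762]
orientation: [2.05, -2.38, -0.001]
contact_force: [-0.9, -0.4, -1.3]
grip_width: 0.0001
t 6.625 pos [ 0.5449 -0.3041  0.0762] F [-0.94 -0.43 -1.34] w 0.0001495468295498181
axes x,y,z [[-0.148, -0.989, -0.0], [-0.989, 0.148, 0.0], [-0.0, 0.0, -1.0]]
[0.5475, -0.3035, 0.077] [-1.  -2.5 -0.8]
[0.552445, -0.30424, 0.077] [-1.  -7.5 -0.8]
```

View pics/c8.png

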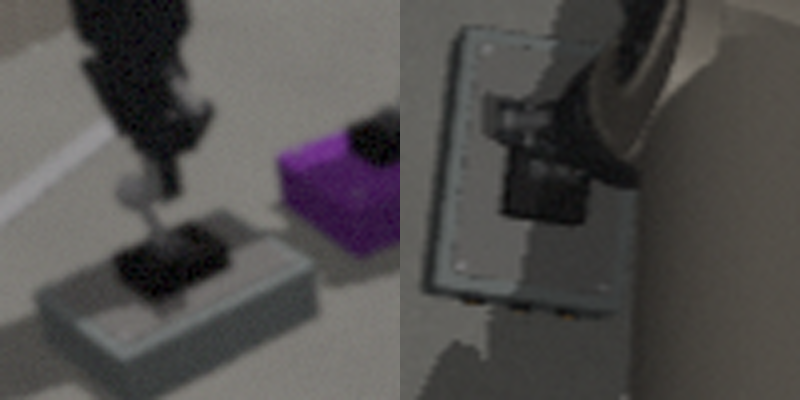

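The toggle is now past upright, with the ball at scene (144,137). I'll keep pushing in small steps until the stop shows as a force rise.

```bash
python3 -m handwheel '0 -2 0 0 0 0 0; 0 -4 0 0 0 0 0; 0 -5 0 0 0 0 0; 0 -5 0 0 0 0 0'; python3 -m handwheel '0 -2 0 0 0 0 0; 0 -3 0 0 0 0 0; 0 -3 0 0 0 0 0'
```

```text
clock: 7.22
tcp_pos: [0.5502, -0.3047, 0.0764]
orientation: [-2.05, 2.38, -0.0]
contact_force: [-0.6, -0.4, 0.4]
grip_width: 0.0001
clock: 7.6
tcp_pos: [0.5532, -0.3052, 0.0764]
orientation: [-2.05, 2.38, -0.0]
contact_force: [-0.3, 0.1, -0.1]
grip_width: -0.0002
```

```bash
python3 -m handwheel '0 -2 0 0 0 0 0; 0 -3 0 0 0 0 0; 0 -3 0 0 0 0 0'; python3 -m handwheel '0 -2 0 0 0 0 0; 0 -3 0 0 0 0 0; 0 -3 0 0 0 0 0';  python3 - <<'E'
from rel import *
from bench import grab_frame
rel([[.5475,-.3035,.077]])
fs=[]
for n in ("scene","top"):
    f=grab_frame(n); np.savez(f"f6_{n}.npz",**f); fs.append(f)
c=np.array([.5475,-.3035,.072]);d=np.array([.989,-.148,0])
print(P(fs[0],[c+d*.06*np.sin(a-.5)+[0,0,.06*np.cos(a-.5)] for a in (0,.13,.5,.7,.8,.9,1)]).round(1).tolist())
s,t=[f["pixels"][:,:,::-1] for f in fs]
cv2.imwrite("pics/c9.png",np.hstack([cv2.resize(s[90:190,110:210],(400,400),interpolation=cv2.INTER_CUBIC),cv2.resize(t[160:240,350:430],(400,400),interpolation=cv2.INTER_CUBIC)]))
E
```

```text
clock: 7.98
tcp_pos: [0.554, -0.3054, 0.0762]
orientation: [2.048, -2.379, -0.005]
contact_force: [-6.1, 1.5, 3.3]
grip_width: -0.0002
clock: 8.35
tcp_pos: [0.5541, -0.3055, 0.076]
orientation: [2.045, -2.377, -0.012]
contact_force: [-14.1, 4.5, 10.2]
grip_width: 0.0001
t 8.35 pos [ 0.5541 -0.3055  0.076 ] F [-14.14   4.5   10.21] w 7.361094949224543e-05
axes x,y,z [[-0.149, -0.989, -0.001], [-0.989, 0.149, 0.009], [-0.009, 0.002, -1.0]]
[0.5475, -0.3035, 0.077] [-1.   6.8 -0.9]
[[158.5, 133.0], [156.3, 132.9], [149.6, 134.4], [146.1, 136.3], [144.5, 137.5], [142.9, 138.9], [141.4, 140.5]]
```

View pics/c9.png

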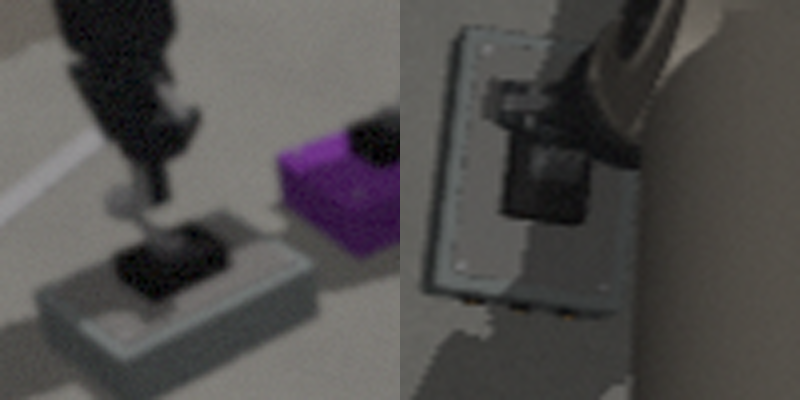

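The stop is reached: force rose to 14 N, and the ball at scene (140.5,140.5) matches the predicted fully-off (141.4,140.5). Now I'll retreat and rise.

```bash
python3 -m handwheel '0 4 0 0 0 0 0; 0 15 0 0 0 0 0; 0 35 0 0 0 0 0; 0 45 0 0 0 0 0; 0 45 -20 0 0 0 0; 0 45 -55 0 0 0 0; 0 45 -90 0 0 0 0; 0 45 -105 0 0 0 0; 0 45 -110 0 0 0 0; 0 45 -110 0 0 0 0';  python3 - <<'E'
from rel import *
rel([[.6149,.1905,.18],[.6149,.1905,.12]])
E
```

```text
clock: 9.7
tcp_pos: [0.514, -0.2992, 0.1855]
orientation: [2.05, -2.38, -0.002]
contact_force: [-0.0, 0.9, -0.2]
grip_width: -0.0004
t 9.7 pos [ 0.514  -0.2992  0.1855] F [-0.01  0.92 -0.22] w -0.0003900596459345182
axes x,y,z [[-0.148, -0.989, -0.0], [-0.989, 0.148, 0.001], [-0.001, 0.0, -1.0]]
[0.6149, 0.1905, 0.18] [-499.3  -27.3    5.7]
[0.6149, 0.1905, 0.12] [-499.2  -27.3   65.7]
```

```bash
python3 -m handwheel '-15 -1 0 0 0 0 0; -50 -3 0 0 0 0 0; -100 -6 0 0 0 0 0; -155 -9 0 0 0 0 0; -210 -12 0 0 0 0 0; -265 -15 0 0 0 0 0; -320 -18 0 0 0 0 0; -375 -20 0 0 0 0 0; -430 -23 0 0 0 0 0; -470 -25 0 0 0 0 0; -492 -27 0 0 0 0 0; -499 -27 0 0 0 0 0'; python3 -m handwheel '0 0 0 0 0 0 0; 0 0 0 0 0 0 0'
python3 - <<'E'
from rel import *
from bench import grab_frame
rel([[.6149,.1905,.18]])
fs=[];o=readout.get_obs()["tcp_pos"]
for n in ("scene","top"):
    f=grab_frame(n); np.savez(f"f7_{n}.npz",**f); fs.append(f); print(P(f,[o,o+[0,0,.037],[.6149,.1905,.062]]).round(1).tolist())
s,t=[f["pixels"][:,:,::-1] for f in fs]
cv2.imwrite("pics/s7.png",s);cv2.imwrite("pics/c10.png",np.hstack([cv2.resize(s[130:270,230:350],(480,560),interpolation=cv2.INTER_CUBIC),cv2.resize(s[90:190,110:180],(280,400),interpolation=cv2.INTER_CUBIC)[:0].reshape(0,280,3) if 0 else cv2.copyMakeBorder(cv2.resize(s[90:190,110:180],(280,400),interpolation=cv2.INTER_CUBIC),0,160,0,0,cv2.BORDER_CONSTANT)]))
cv2.imwrite("pics/t7.png",t)
E
```

```text
clock: 11.2
tcp_pos: [0.6145, 0.1912, 0.1856]
orientation: [2.052, -2.378, -0.001]
contact_force: [0.0, -0.5, 0.2]
grip_width: -0.0002
clock: 11.45
tcp_pos: [0.6152, 0.1878, 0.1863]
orientation: [2.047, -2.382, 0.001]
contact_force: [0.1, -0.0, 0.4]
grip_width: -0.0
t 11.45 pos [0.6152 0.1878 0.1863] F [ 0.1  -0.05  0.36] w -2.6002218560681474e-06
axes x,y,z [[-0.151, -0.989, 0.001], [-0.989, 0.151, -0.0], [-0.0, -0.001, -1.0]]
[0.6149, 0.1905, 0.18] [-2.7  0.7  6.3]
[[293.1, 195.0], [294.7, 180.4], [289.5, 238.4]]
[[217.8, 166.2], [216.4, 163.5], [221.3, 174.5]]
```

View pics/c10.png

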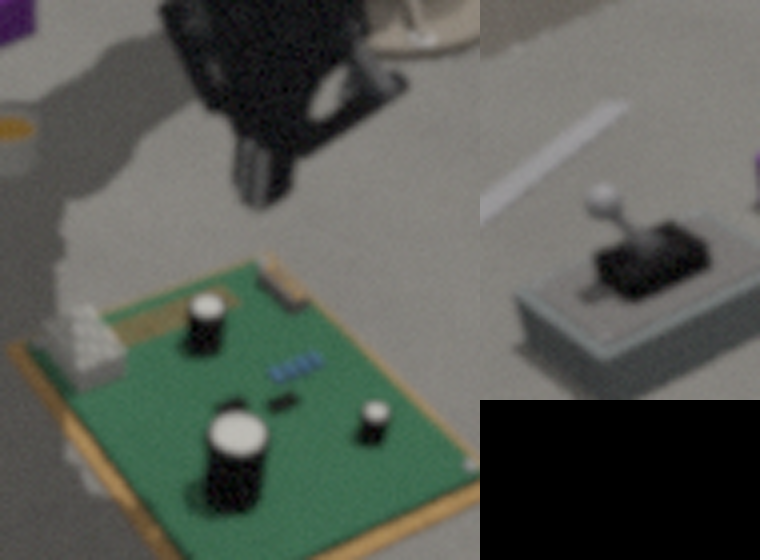

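View pics/t7.png

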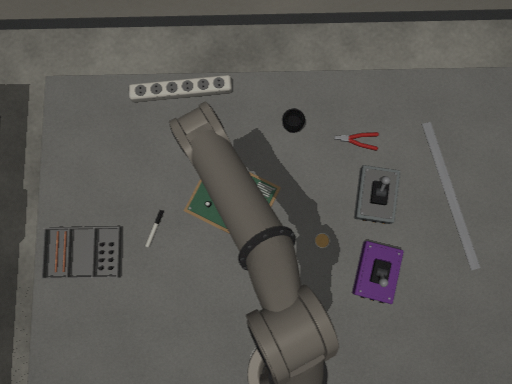

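The toggle stays off, with the ball at scene (140.5,140). The fingertip is at (295.5,181) and the stated TCP+37 mm projects to (294.7,180.4), so the offset holds here too. I'll descend to about 40 mm above the cap and check.

```bash
python3 -m handwheel '-1 0 10 0 0 0 0; -1 0 30 0 0 0 0; -1 0 55 0 0 0 0; -1 0 80 0 0 0 0; -1 0 100 0 0 0 0; -1 0 113 0 0 0 0; -1 0 120 0 0 0 0; -1 0 120 0 0 0 0; -1 0 120 0 0 0 0; -1 0 120 0 0 0 0'
cat > look.py <<'E'
import sys
from rel import *
from bench import grab_frame
k=sys.argv[1]
for i in range(1): rel([[.6143,.1905,.044]])
o=readout.get_obs()["tcp_pos"]
f=grab_frame("scene"); np.savez(f"f{k}_scene.npz",**f); print(P(f,[o,o+[0,0,.037],[.6149,.1905,.062]]).round(1).tolist())
s=f["pixels"][:,:,::-1]
cv2.imwrite(f"pics/l{k}.png",np.hstack([cv2.resize(s[170:270,240:340],(600,600),interpolation=cv2.INTER_CUBIC)]))
rel([[.6143,.1905,.044]])
E
python3 look.py 8
```

```text
clock: 12.8
tcp_pos: [0.6157, 0.1912, 0.0672]
orientation: [-2.049, 2.379, -0.001]
contact_force: [0.4, -0.2, 0.0]
grip_width: -0.0
t 12.8 pos [0.6157 0.1912 0.0672] F [ 0.42 -0.16  0.01] w -1.0085332124516863e-05
axes x,y,z [[-0.148, -0.989, -0.001], [-0.989, 0.148, -0.001], [0.001, 0.0, -1.0]]
[0.6143, 0.1905, 0.044] [ 0.9  1.3 23.2]
[[289.8, 237.1], [291.2, 225.1], [289.5, 238.4]]
t 12.85 pos [0.6156 0.1912 0.0671] F [0.35 0.36 0.41] w 0.00038935342722788593
axes x,y,z [[-0.148, -0.989, -0.001], [-0.989, 0.148, -0.001], [0.001, 0.0, -1.0]]
[0.6143, 0.1905, 0.044] [ 0.9  1.2 23.1]
```

View pics/l8.png

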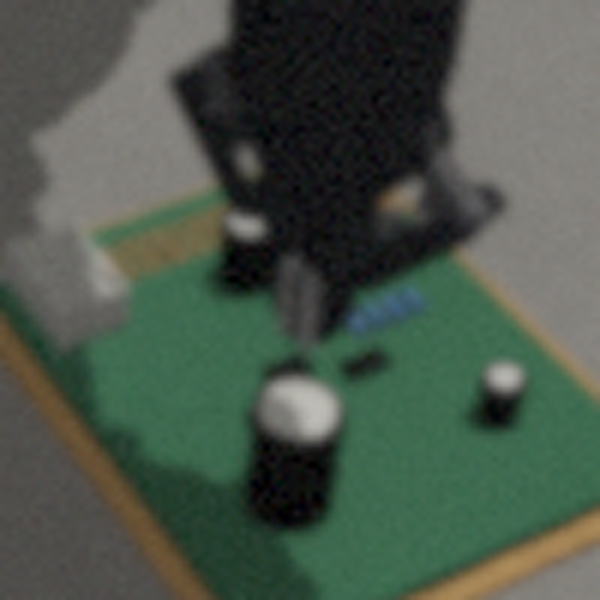

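The tip is at scene (291.3,225.8), over the cap's top at (289.7,237.8), about 40 mm above it. I'll go down 23 mm more and hold.

```bash
python3 -m handwheel '1 1 5 0 0 0 0; 1 1 11 0 0 0 0; 1 1 17 0 0 0 0; 1 1 21 0 0 0 0; 1 1 23 0 0 0 0; 1 1 23 0 0 0 0; 1 1 23 0 0 0 0'; python3 look.py 9
```

```text
clock: 13.72
tcp_pos: [0.6142, 0.1903, 0.0436]
orientation: [-2.05, 2.38, -0.0]
contact_force: [-0.1, -0.6, -0.0]
grip_width: -0.0002
t 13.725 pos [0.6142 0.1903 0.0436] F [-0.14 -0.57 -0.03] w -0.0001866800752960664
axes x,y,z [[-0.148, -0.989, -0.0], [-0.989, 0.148, -0.0], [0.0, 0.0, -1.0]]
[0.6143, 0.1905, 0.044] [-0.2 -0.  -0.4]
[[288.9, 243.8], [290.2, 232.3], [289.5, 238.4]]
t 13.775 pos [0.6142 0.1903 0.0437] F [ 0.56 -0.28 -0.19] w 0.00037983302143779977
axes x,y,z [[-0.148, -0.989, -0.0], [-0.989, 0.148, -0.0], [0.0, 0.0, -1.0]]
[0.6143, 0.1905, 0.044] [-0.2 -0.  -0.3]
```

View pics/l9.png

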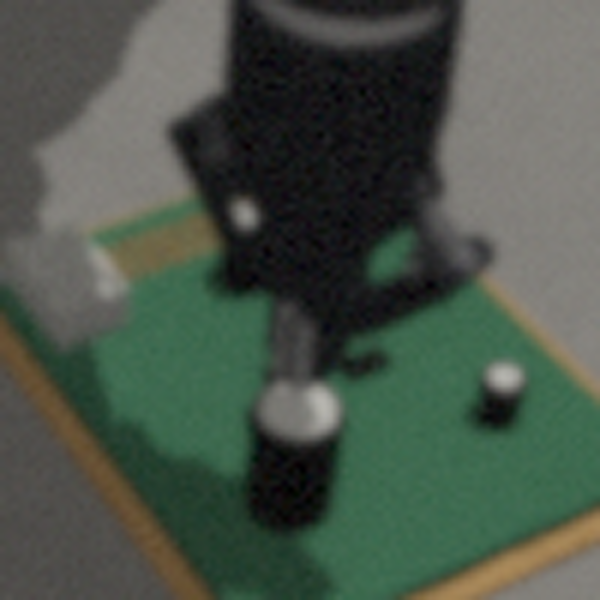

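The tip is at scene (290,233), over the cap's centre with about a 16–18 mm gap and no contact force. Now I'll hold for more than 4 s.

```bash
python3 -m handwheel '0 0 0 0 0 0 0; 0 0 0 0 0 0 0; 0 0 0 0 0 0 0; 0 0 0 0 0 0 0; 0 0 0 0 0 0 0; 0 0 0 0 0 0 0; 0 0 0 0 0 0 0; 0 0 0 0 0 0 0; 0 0 0 0 0 0 0; 0 0 0 0 0 0 0; 0 0 0 0 0 0 0; 0 0 0 0 0 0 0'; python3 -m handwheel '0 0 0 0 0 0 0; 0 0 0 0 0 0 0; 0 0 0 0 0 0 0; 0 0 0 0 0 0 0; 0 0 0 0 0 0 0; 0 0 0 0 0 0 0; 0 0 0 0 0 0 0; 0 0 0 0 0 0 0; 0 0 0 0 0 0 0; 0 0 0 0 0 0 0; 0 0 0 0 0 0 0; 0 0 0 0 0 0 0'; python3 -m handwheel '0 0 0 0 0 0 0; 0 0 0 0 0 0 0; 0 0 0 0 0 0 0; 0 0 0 0 0 0 0; 0 0 0 0 0 0 0; 0 0 0 0 0 0 0; 0 0 0 0 0 0 0; 0 0 0 0 0 0 0; 0 0 0 0 0 0 0; 0 0 0 0 0 0 0; 0 0 0 0 0 0 0; 0 0 0 0 0 0 0'
python3 look.py 10
python3 - <<'E'
from h import *
cv2.imwrite("pics/end.png",load("f10_scene.npz")["pixels"][:,:,::-1])
E
```

```text
clock: 15.28
tcp_pos: [0.6141, 0.1902, 0.0434]
orientation: [-2.05, 2.38, -0.0]
contact_force: [-0.4, 0.3, -0.2]
grip_width: 0.0002
clock: 16.77
tcp_pos: [0.6141, 0.1902, 0.0434]
orientation: [-2.05, 2.38, -0.0]
contact_force: [0.3, 0.5, -1.1]
grip_width: 0.0
clock: 18.27
tcp_pos: [0.614, 0.1902, 0.0434]
orientation: [2.05, -2.38, 0.0]
contact_force: [-0.2, 0.8, -1.0]
grip_width: 0.0002
t 18.275 pos [0.614  0.1902 0.0434] F [-0.2   0.75 -1.05] w 0.0002264863181966197
axes x,y,z [[-0.148, -0.989, 0.0], [-0.989, 0.148, 0.0], [-0.0, -0.0, -1.0]]
[0.6143, 0.1905, 0.044] [-0.3 -0.2 -0.6]
[[288.9, 243.8], [290.2, 232.3], [289.5, 238.4]]
t 18.325 pos [0.6141 0.1902 0.0434] F [-0.38  0.22 -0.67] w -0.00021147704181507135
axes x,y,z [[-0.148, -0.989, -0.0], [-0.989, 0.148, -0.0], [0.0, 0.0, -1.0]]
[0.6143, 0.1905, 0.044] [-0.3 -0.2 -0.6]
```

View pics/end.png

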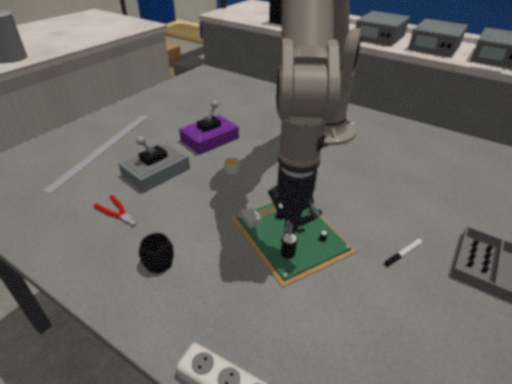

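The final view shows the toggle off with its ball at (141,140), the fingertips over the large capacitor at (290,233), and the tin, cup, pliers and marker unmoved.

```bash
python3 -c "
from bench import workorder
print(workorder.hand_in())"
```

```text
the job is handed in; nothing more can be done
None
```

I switched the bench off at the grey isolator, not the purple look-alike. Then I pointed at the largest capacitor for over 4 s and handed the job in still pointing, at about 18 s on the clock.

**Toggle:** I pushed it away from the robot until it hit its stop, where the force rose to about 14 N. The ball then sat at scene pixel (140.5, 140.5), against a predicted fully-off position of (141.4, 140.5). It was still there in the last picture.

**Pointing:** The closed fingertips were within about 1–2 mm of the middle of the capacitor's top, with a gap of about 16–18 mm. The force reading stayed around 1 N or less, which is noise, so nothing was being touched. In the last picture the tin, cup, pliers and marker were where they started.

**Reading that disagreed:** The reported tool height was wrong. The cameras showed the real fingertips about 36–37 mm above the reported TCP. A pass at a reported height of 0.115 m cleared the ball without touching it, which confirmed this. I corrected for it in both the push and the pointing, so the final reported height of 0.043 m means real fingertips at about 0.080 m. That final height rests on the camera estimate, which I take as good to a few millimetres.

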